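# Open the latched door of a food carrier

## Task

Open the insulated food carrier: lift the paddle on its door until you feel it come up against its end stop, without forcing it, and only then draw the door off its latch. Swing the door wide open, to about a right angle, without flinging it, let go and leave it standing open; leave the mug, the mill and the onion where they are.

Things in the scene. Friction and masses are not known exactly. Their poses are not given: they have to be found in the camera images.
- carrier: grey insulated food carrier, 220 wide (y) x 180 deep (x) x 225 mm high without its door, standing fixed on the worktop; origin at the centre of its underside, z up, its front (the door side) faces its own -x and its left its own +y. The door covers the whole front, 28 mm thick, hinged on the left edge. The steel paddle is near the door's top right
- door (a joint): angle of the door about its upright hinge, rad: 0 shut, grows as the door's right edge comes out towards the robot (clockwise seen from above), 1.9 at most; the hinge is slightly stiff (about 1.5 N at the paddle) and the door stays where it is left
- door_hinge (a point): point on the door's upright hinge axis (at the left edge of the door's outer face), at the height of the paddle's pivot; its x axis points into the carrier when the door is shut and turns with the door
- paddle_pivot (a point): centre of the paddle's level pivot pin, 10 mm in front of the door's outer face, 165 mm from the hinge axis (level, along the door), 30 mm below the door's top edge; its axes turn with the door: y along the pin, -x straight out from the door. The paddle lifts by turning about this pin, and springs back down when let go
- paddle_grip (a point): where to take the paddle: mid-width, 60 mm out from the pin. A dark steel plate 40 mm wide (along the pin), 7 mm thick, ending in a 12 mm round lip 70 mm from the pin; at rest it droops 0.50 rad below level. Pinch its two sides from above, 25 N is enough; it turns stiffly between the pads, so a tool that tilts with it (by up to 0.95 rad, fingertips away from the door) strains the door less
- end_stop: hidden rubber block behind the door that ends the paddle's travel. Felt at the grip, lifting: first free play against 1 to 2 N, 0.05 to 0.70 rad long, different on each carrier and not visible; then the pawl is picked up (2 to 3 N more) and is clear of its keeper 0.18 rad later; 0.23 rad after pick-up the stop is met and force climbs steeply. At most 14 N on the stop (about 14 N at the grip)
- keeper: small steel angle under the carrier's roof just inside the mouth, hidden while the door is shut; the pawl's tooth sits behind it with 2 mm of play. The pawl must not be pulled against it with more than 15 N. Once the door has come out 0.15 rad the paddle no longer needs to be held up
- mug: white mug with dark diamonds, 86 x 120 x 101 mm, standing to the right in front of the carrier; origin at the centre of its underside, z up
- mill: wooden pepper mill, 58 mm across, 170 mm high, standing to the left of the carrier; origin at the centre of its underside, z up
- onion: onion, about 78 mm across, 85 mm high, on the 16 mm wooden chopping board at the front right; origin at the centre of its underside, z up

How it is judged:
By the outcome, as a careful person would: the job done as asked, in the order asked, and still so for the second after the job is handed in, with the robot touching nothing.
It also fails if it takes over 61 s, if anything falls off the work surface, if the arm or the gripper's body presses on something with over 40 N, if the wrist force passes 120 N, or if a joint passes its speed limit or range.

## Robot

A 7-joint arm with a two-finger parallel gripper is mounted at the origin on a cart in front of the work surface, level with it; the furniture and walls round the work are solid. World frame = base frame: x ahead of the robot, y to its left, z up, the work surface at z = 0. Lengths are in m, angles in degrees, forces in N, time in s.
With the tool pointing down it reaches from about 0.4 to 0.925 m from the base axis. Payload 4.1 kg.
Tool frame: the origin (TCP) lies midway between the tips of the shut fingers; the grasp point (between the pads) lies 19 mm behind it; z points along the fingers, y is the line along which they close (so a half turn about z gives the same grasp; the last joint's range is limited). The gripper opens to 85 mm and grips with 20 to 120 N. Pads are 22 mm wide; open, the fingers measure 114 mm over their backs; the gripper's body (76 mm by 85 mm) begins 54 mm behind the grasp point. The pads swing forward as they close: fully open they stand 13 mm farther back than shut.
Start: joints at [-79.469, 22.827, 2.584, 88.041, -1.071, 69.15, -2.905], TCP at [0.181, 0.624, 0.231] pointing down, gripper open.
Joint ranges: [-161.44, 161.44], [-28.35, 127.94], [-78.24, 83.42], [0, 140.83], [-78.03, 258.03], [13.02, 114.36], [-168.23, 168.23]. Speed limits (degrees/s): [147.25, 147.25, 180, 180, 180, 180, 180].

## Interface

Orientations are given as a 3x3 rotation matrix whose columns are the frame's x, y, z axes.
In Python, from rig import arm, capture gives the robot as it stands.
- The arm moves only by the shell command python3 -m creep 'ROWS' [FORCE]. ROWS is JSON, a list of rows, each a list of 3 entries, a list of its own where there are three numbers: the shift along the tool's x, y, z in units of 0.025 m (1.0 is 0.025 m), then the turn about the tool's z in units of 6 degrees (1.0 is 6 degrees), then the closure, from -1 (fully open) to 1 (shut). In form: [[[x, y, z], yaw, jaw], ...]. A call has 1 to 12 rows; each row shifts and turns the commanded pose from where the row before left it, along the tool's axes as they then stand; what a row does not reach is not made up. A row lasts 1/8 s, in which the tool goes at most 62.5 mm and 10.7 degrees, less where a joint would pass 70% of its speed; a pose out of reach is approached as far as the arm can. A call with a number of a shift or a turn outside -1 to 1 is refused whole. A call with a gripper value outside its range is refused whole. The fingers move at their own pace and stop on an object; FORCE is the grip in N (left out, the last holds). Time passes only in rows, so rows that do not move let the fingers close. It gives the time, the measured TCP pose, the force, the opening and the grip force at its end, in the units of the state.
- arm.read_state(): the state, without advancing time (a new reading comes with each control period).
- capture(name): name is "scene" or "top"; returns a dict with "pixels" (384x512x3 uint8, red, green, blue), "mtx" (3x3 intrinsics, pixels), "k1" (the pictures are not rectified: a ray, as slopes to the right and down, at radius r is drawn at 1 + k1 r^2 times it, then the intrinsics apply), "world_from_camera" (4x4, takes a point from camera to world coordinates). Camera axes: x right, y down, z forward; pixel columns grow to the right and rows downward; lengths in m; the calibration is good to about 2 mm. A picture is of the moment at which its call begins. There is no depth.
- arm.sign_off(): hands the job in; it is judged then, once.
The state is a dict: "clock": time; "joint_positions": joint angles; "dq": joint speeds; "joint_torque": joint torques, N m; "position": TCP position; "ee_rot": TCP orientation; "contact_force": force on the tool from outside, world axes, zero at the start; "wrist_torque": the same for the moment, N m; "opening": finger opening in m; "grasp_force": force on a finger pad.
Only numpy, scipy, OpenCV 4.12 (cv2) and the standard library are available. Lean on these libraries where they do the work, as an engineer would, in place of code of your own. Each camera call takes 0.05 s, during which the arm holds its last target. There are 200 camera calls.

## Working session

There is one attempt and no reset: what is moved stays moved. The work goes in short steps, Python scripts to look and compute and a shell command to move; the robot and the scene stay as the last step left them, time stands still between calls to the robot, and variables do not carry over. Pictures are saved under pics/ and viewed, at most 10 in all, crops included, and the job is handed in when it is done.

```bash
ls; mkdir -p pics; python3 - <<'E'
from rig import arm,capture
import cv2,numpy as np,pickle
s=arm.read_state()
print({k:np.round(v,3).tolist() for k,v in s.items()})
for n in("scene","top"):
    c=capture(n); pickle.dump(c,open(f"pics/{n}0.pkl","wb"))
    cv2.imwrite(f"pics/{n}0.png",c["pixels"][:,:,::-1])
    print(n,c["mtx"].tolist(),c["k1"],np.round(c["world_from_camera"],4).tolist())
E
```

```text
pics
{'clock': 0.0, 'joint_positions': [-79.468, 22.872, 2.577, 88.115, -1.07, 69.147, -2.905], 'dq': [0.047, -0.017, 0.091, -0.101, -0.051, -0.11, 0.018], 'joint_torque': [-0.0, -47.512, 1.365, -25.423, 0.012, 0.009, 0.0], 'position': [0.181, 0.624, 0.23], 'ee_rot': [[-0.96, 0.279, -0.0], [0.279, 0.96, -0.002], [-0.0, -0.002, -1.0]], 'contact_force': [0.753, -0.358, -0.619], 'wrist_torque': [0.005, 0.006, -0.026], 'grasp_force': 0.0, 'opening': 0.086}
scene [[433.31927703295, 0.0, 258.71643943519865], [0.0, 433.31927703295, 194.08025327006598], [0.0, 0.0, 1.0]] -0.13638005997421496 [[0.748, -0.3895, 0.5374, -0.1096], [-0.6633, -0.41, 0.6261, -0.8821], [-0.0235, -0.8247, -0.565, 0.8959], [0.0, 0.0, 0.0, 1.0]]
top [[497.74331668109545, 0.0, 260.3081263912645], [0.0, 497.74331668109545, 190.0346813556287], [0.0, 0.0, 1.0]] -0.16995146078871542 [[-0.2775, -0.868, 0.4118, -0.0054], [-0.9607, 0.2548, -0.1102, 0.1155], [-0.0092, -0.4262, -0.9046, 1.4939], [0.0, 0.0, 0.0, 1.0]]
```

View pics/scene0.png

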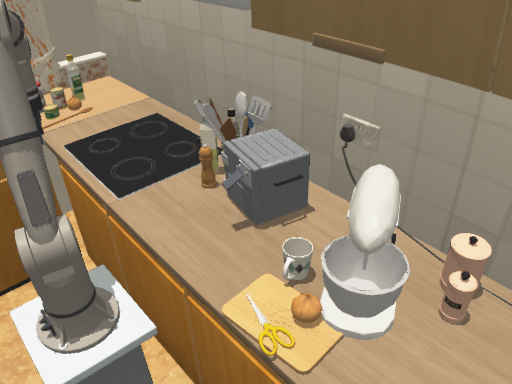

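View pics/top0.png

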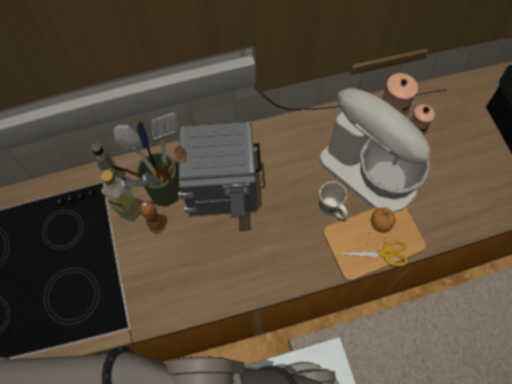

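The scene view shows the carrier at about (265,175), with the paddle at about (235,178) on its left-facing front, the mill at (207,167), the mug at (297,258) and the onion at (306,307). In the top view the carrier is at about (218,165), the paddle at (237,203), the mill at (152,215) and the mug at (333,198). I'll enlarge the carrier.

```bash
python3 - <<'E'
import cv2,numpy as np
a=cv2.imread("pics/scene0.png")[120:230,190:320]; b=cv2.imread("pics/top0.png")[110:250,130:275]
A=cv2.resize(a,None,fx=3,fy=3,interpolation=cv2.INTER_CUBIC); B=cv2.resize(b,None,fx=2.8,fy=2.8,interpolation=cv2.INTER_CUBIC)
o=np.zeros((400,800,3),np.uint8);o[:330,:390]=A;o[:392,392:392+406]=B
for i in range(0,130,20): cv2.putText(o,str(190+i),(i*3,398),0,.35,(255,255,255))
o=o.clip(0,255); o=cv2.convertScaleAbs(o,alpha=1.5,beta=15); cv2.imwrite("pics/crop0.png",o)
E
```

```text
(no output)
```

View pics/crop0.png

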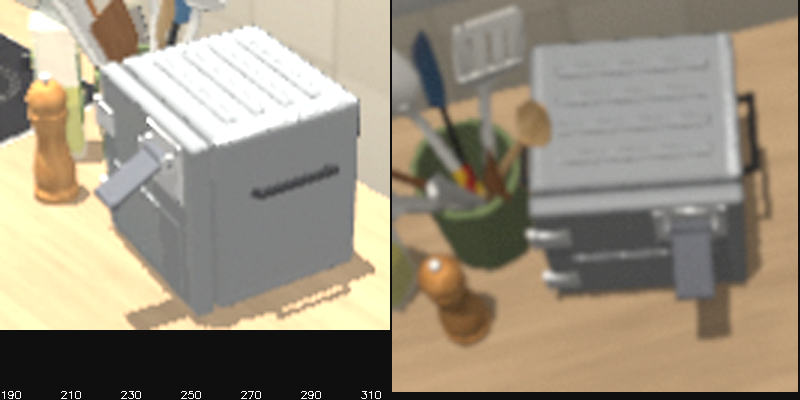

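The enlarged crops show the carrier's corners, the door's top edge and the paddle. In full-picture pixels the paddle lip is at about (224,188) in the scene view and (238,216) in the top view. Next I'll fit the carrier's pose from the corners in both views.

```bash
cat >vis.py <<'E'
import pickle,numpy as np,cv2
from scipy.optimize import least_squares
def load(f): return pickle.load(open(f,"rb"))
def proj(c,P):
    T=np.linalg.inv(c["world_from_camera"]); 
    q,_=cv2.projectPoints(np.atleast_2d(P).astype(float),cv2.Rodrigues(T[:3,:3])[0],T[:3,3],c["mtx"],np.array([c["k1"],0,0,0.]))
    return q[:,0]
def tri(cs,px):
    f=lambda X:np.concatenate([proj(c,X)[0]-p for c,p in zip(cs,px)])
    r=least_squares(f,[.6,.1,.15]); return r.x,np.abs(r.fun).max()
E
python3 - <<'E'
from vis import *
S,T=load("pics/scene0.pkl"),load("pics/top0.pkl")
s=lambda x,y:np.array([190+x/3,120+y/3]); t=lambda x,y:np.array([(x-392)/2.8+130,110+y/2.8])
pairs=dict(FTR=(s(208,150),t(745,206)),FTL=(s(104,65),t(531,212)),FBR=(s(205,312),t(745,286)),BTR=(s(358,100),t(731,35)),BTL=(s(252,27),t(531,47)),
 lip=(s(104,203),t(695,297)),mill=(s(46,82),t(434,264)))
for k,v in pairs.items(): 
    X,e=tri([S,T],v); print(k,np.round(X,4),round(e,2))
# model fit: front outer face x=-.118, half width .11
def model(p,H):
    c,sn=np.cos(p[2]),np.sin(p[2])
    L=np.array([[-.118,-.11,H],[-.118,.11,H],[-.118,-.11,0],[.09,-.11,H],[.09,.11,H]])
    return np.c_[p[0]+c*L[:,0]-sn*L[:,1],p[1]+sn*L[:,0]+c*L[:,1],L[:,2]]
ks=["FTR","FTL","FBR","BTR","BTL"]
for freeH in (0,1):
    f=lambda p:np.concatenate([(proj(C,model(p,p[3] if freeH else .225))-np.array([pairs[k][i] for k in ks])).ravel() for i,C in enumerate((S,T))])
    r=least_squares(f,[.75,.15,0,.225],loss="soft_l1"); print(r.x,np.round(f(r.x),1))
E
```

```text
FTR [ 0.6083 -0.0379  0.2177] 3.31
FTL [0.6531 0.1772 0.2217] 0.48
FBR [ 0.6049 -0.0328  0.0127] 2.4
BTR [ 0.7989 -0.0756  0.2226] 0.17
BTL [0.847 0.137 0.219] 0.38
lip [0.5413 0.0373 0.1557] 0.07
mill [0.6532 0.2938 0.1574] 0.39
[ 0.73869799  0.04798578 -0.20752241  0.225     ] [-5.5  0.4 -2.7 -0.1 -2.5  5.2  1.6 -0.8  0.8 -2.   0.2 -1.9 -0.5  1.5
  1.3  0.1  0.4 -2.2 -0.6 -1.3]
[ 0.74145029  0.04867102 -0.2089738   0.21912821] [-5.   1.7 -2.1  1.  -2.   4.7  1.9  0.5  1.3 -0.8 -0.3 -1.7 -0.7  1.5
  0.9 -0.5  0.  -1.8 -0.6 -1. ]
```

```bash
cat >>vis.py <<'E'
from rig import arm,capture
def st(pr=True):
    s=arm.read_state(); s={k:np.array(v) for k,v in s.items()}
    if pr: print("t",s["clock"].round(2),"p",s["position"].round(4),"F",s["contact_force"].round(2),"M",s["wrist_torque"].round(2),"open",s["opening"].round(4),"grip",s["grasp_force"].round(1))
    return s
def go(target,yaw):  # yaw: desired heading of tool y minus 90deg (rad), tool down
    s=st(); R=s["ee_rot"]; d=np.array(target)-s["position"]
    cur=np.arctan2(R[1,1],R[0,1])-np.pi/2
    a=-(yaw-cur); print("shift units (tool axes now)",(R.T@d/.025).round(2),"turn units",round(np.degrees(a)/6,2))
E
python3 - <<'E'
from vis import *
S,T=load("pics/scene0.pkl"),load("pics/top0.pkl")
s=lambda x,y:np.array([190+x/3,120+y/3]); t=lambda x,y:np.array([(x-392)/2.8+130,110+y/2.8])
P=dict(FTL=(s(104,65),t(531,212)),FTR=(None,t(745,206)),BTR=(s(358,100),t(731,35)),BTL=(s(252,27),t(531,47)),FBR=(None,t(745,286)),BBR=(s(353,268),None))
L=dict(FTR=(-.118,-.11,1),FTL=(-.118,.11,1),FBR=(-.118,-.11,0),BTR=(.09,-.11,1),BTL=(.09,.11,1),BBR=(.09,-.11,0))
def W(p,l): c,n=np.cos(p[2]),np.sin(p[2]); return np.array([p[0]+c*l[0]-n*l[1],p[1]+n*l[0]+c*l[1],l[2]])
def f(p): return np.concatenate([proj(C,W(p,np.array(L[k])*[1,1,p[3]]))[0]-v[i] for k,v in P.items() for i,C in enumerate((S,T)) if v[i] is not None])
r=least_squares(f,[.75,.05,-.2,.22],loss="soft_l1");p=r.x;print(p.round(4),f(p).round(1))
H=.222
for n,l in dict(hinge=(-.118,.11,H-.03),pivot=(-.128,-.055,H-.03),grip=(-.128-.0527,-.055,H-.03-.0288),lip=(-.128-.0614,-.055,H-.03-.0336)).items():
    X=W(p,l);print(n,X.round(4),proj(S,X).round(1),proj(T,X).round(1))
# mug rim centre: scene (297,245), top (333,192)
print("mug",tri([S,T],[(297,247),(333,192)]))
g=W(p,(-.128-.0527,-.055,.30)); go(g,p[2])
E
```

```text
[ 0.7384  0.0492 -0.2167  0.2196] [-2.8  1.  -1.   2.2 -0.5 -0.5  1.1  0.7  0.4 -0.8  0.9 -0.7 -0.4 -0.5
  0.7  0.6  0.   0.2]
hinge [0.6468 0.182  0.192 ] [[222.4 149.9]] [[180.1 192. ]]
pivot [0.6015 0.023  0.192 ] [[242.  172.3]] [[236.9 191.6]]
grip [0.5501 0.0344 0.1632] [[227.4 184.9]] [[238.3 212.2]]
lip [0.5416 0.0362 0.1584] [[224.9 187. ]] [[238.5 215.6]]
mug (array([ 0.55543221, -0.26668796,  0.10062572]), np.float64(1.129282544838759))
t 0.1 p [0.1812 0.6236 0.2304] F [-0.28 -0.16  0.33] M [ 0.04 -0.02 -0.01] open 0.0855 grip 0.0
shift units (tool axes now) [-20.75 -18.52  -2.75] turn units -0.63
```

```bash
python3 -m creep '[[[-0.5,-0.4,-1],0,-1],[[-1,-0.9,-1],0,-1],[[-1,-0.9,-0.8],0,-1],[[-1,-0.9,0],0,-1],[[-1,-0.9,0],0,-1],[[-1,-0.9,0],0,-1],[[-1,-0.9,0],0,-1],[[-1,-0.9,0],0,-1],[[-1,-0.9,0],0,-1],[[-1,-0.9,0],0,-1],[[-1,-0.9,0],0,-1],[[-1,-0.9,0],0,-1]]' 25; python3 -m creep '[[[-1,-0.9,0],0,-1],[[-1,-0.9,0],0,-1],[[-1,-0.9,0],0,-1],[[-1,-0.9,0],0,-1],[[-1,-0.9,0],0,-1],[[-1,-0.9,0],0,-1],[[-1,-0.9,0],-0.3,-1],[[-0.5,-0.4,0],-0.4,-1],[[0,0,0],0,-1]]'
python3 - <<'E'
from vis import *
go((.5501,.0344,.30),-.2167); print(st(0)["joint_positions"].round(1))
c=capture("scene");d=capture("top")
a=np.hstack([cv2.resize(c["pixels"][90:240,150:320],None,fx=2.3,fy=2.3,interpolation=2),cv2.resize(d["pixels"][100:250,140:310],None,fx=2.3,fy=2.3,interpolation=2)])
cv2.imwrite("pics/c1.png",cv2.convertScaleAbs(a[:,:,::-1],alpha=1.4))
E
```

```text
clock: 1.6
position: [0.3859, 0.2955, 0.301]
ee_rot: [[-0.96, 0.279, -0.0], [0.279, 0.96, -0.0], [0.0, -0.0, -1.0]]
contact_force: [0.3, 0.2, -0.3]
opening: 0.0855
grasp_force: 0.0
clock: 2.72
position: [0.5194, 0.0825, 0.3009]
ee_rot: [[-0.977, 0.211, -0.001], [0.211, 0.977, -0.001], [0.001, -0.001, -1.0]]
contact_force: [-0.6, 0.5, 0.8]
opening: 0.0857
grasp_force: 0.0
t 2.72 p [0.5194 0.0825 0.3009] F [-0.65  0.47  0.83] M [ 0.02 -0.02  0.01] open 0.0857 grip 0.0
shift units (tool axes now) [-1.61 -1.62  0.04] turn units 0.04
[-39.5   8.   29.   99.8  -4.   73.3  68.2]
```

View pics/c1.png

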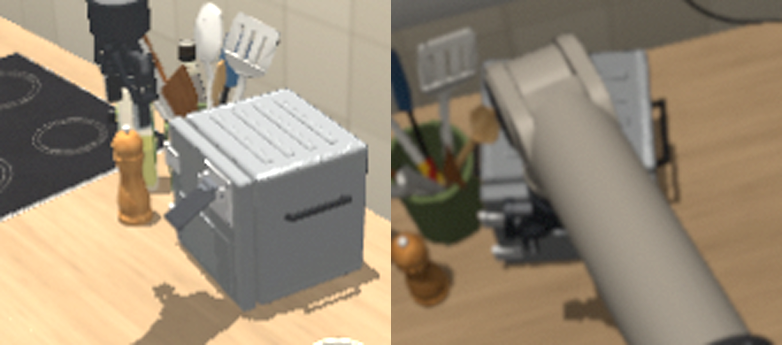

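The picture shows the gripper upright left of the carrier, at about (120,90) in the left crop, with the scene unchanged. I'll move above the paddle and part of the way down.

```bash
python3 -m creep '[[[-0.8,-0.8,0],0,-1],[[-0.8,-0.8,0],0,-1],[[0,0,0.6],0,-1],[[0,0,0.8],0,-1],[[0,0,0.8],0,-1],[[0,0,0.8],0,-1],[[0,0,0.6],0,-1],[[0,0,0],0,-1]]'
python3 - <<'E'
from vis import *
go((.5501,.0344,.144),-.2167)
c=capture("scene");pickle.dump(c,open("pics/s2.pkl","wb"))
a=cv2.resize(c["pixels"][130:230,190:320],None,fx=6,fy=6,interpolation=2)
cv2.imwrite("pics/c2.png",cv2.convertScaleAbs(a[:,:,::-1],alpha=1.4))
E
```

```text
clock: 3.82
position: [0.5488, 0.0376, 0.2098]
ee_rot: [[-0.978, 0.206, -0.003], [0.206, 0.978, 0.0], [0.003, -0.001, -1.0]]
contact_force: [0.4, -0.3, 0.3]
opening: 0.0851
grasp_force: 0.0
t 3.82 p [0.5488 0.0376 0.2098] F [ 0.37 -0.28  0.31] M [-0.02 -0.05  0.02] open 0.0851 grip 0.0
shift units (tool axes now) [-0.09 -0.11  2.63] turn units 0.08
```

View pics/c2.png

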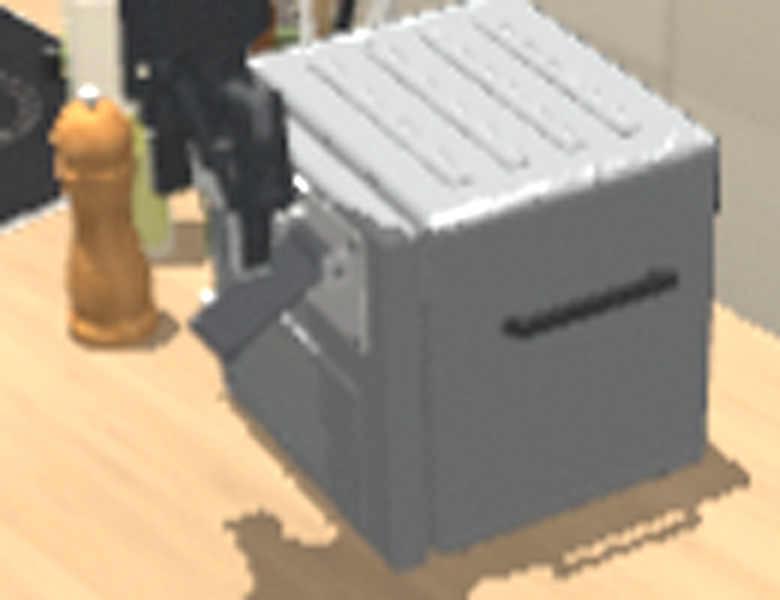

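The fingers stand open above and astride the paddle. The lip's middle is at about (225,187) in the full picture, which matches the model. I'll descend and close.

```bash
python3 -m creep '[[[-0.1,-0.1,0.5],0.08,-1],[[0,0,0.6],0,-1],[[0,0,0.6],0,-1],[[0,0,0.6],0,-1],[[0,0,0.3],0,-1],[[0,0,0],0,-1]]'; python3 -m creep '[[[0,0,0],0,-0.2],[[0,0,0],0,-0.2],[[0,0,0],0,0],[[0,0,0],0,0]]' 20
python3 - <<'E'
from vis import *
st()
E
```

```text
clock: 4.62
position: [0.5517, 0.0334, 0.1456]
ee_rot: [[-0.976, 0.216, -0.001], [0.216, 0.976, -0.0], [0.001, -0.001, -1.0]]
contact_force: [-0.2, 0.9, 0.5]
opening: 0.0853
grasp_force: 0.0
clock: 5.12
position: [0.5526, 0.0342, 0.1468]
ee_rot: [[-0.976, 0.216, 0.001], [0.216, 0.976, 0.001], [-0.001, 0.001, -1.0]]
contact_force: [-0.0, 0.9, 1.8]
opening: 0.0428
grasp_force: 0.8
t 5.12 p [0.5526 0.0342 0.1468] F [-0.05  0.9   1.77] M [ 0.31 -0.11  0.03] open 0.0428 grip 0.8
```

```bash
python3 -m creep '[[[0,0,0],0,0.1],[[0,0,0],0,0.3],[[0,0,0],0,0.6],[[0,0,0],0,1]]' 25
python3 - <<'E'
from vis import *
st()
import rig,inspect; 
for _ in range(3): capture("top"); st()
E
```

```text
clock: 5.62
position: [0.5529, 0.0353, 0.147]
ee_rot: [[-0.977, 0.215, 0.002], [0.215, 0.977, 0.002], [-0.001, 0.003, -1.0]]
contact_force: [0.5, 4.9, 3.5]
opening: 0.0393
grasp_force: 26.0
t 5.62 p [0.5529 0.0353 0.147 ] F [0.53 4.89 3.52] M [ 1.1  -0.13 -0.11] open 0.0393 grip 26.0
t 5.68 p [0.5529 0.0353 0.147 ] F [-0.03  4.99  3.7 ] M [ 1.11 -0.16 -0.06] open 0.0398 grip 26.0
t 5.72 p [0.5529 0.0353 0.147 ] F [0.54 4.84 4.62] M [ 1.13 -0.13 -0.09] open 0.0389 grip 26.0
t 5.78 p [0.5529 0.0353 0.147 ] F [0.08 6.33 4.43] M [ 1.19 -0.19 -0.05] open 0.0394 grip 26.0
```

The paddle is held: opening 39 mm, grip 26 N. I'll recentre sideways, then lift in small steps along the arc and watch the force.

```bash
f(){ grep -E 'clock|pos|contact' | tr '\n' ' '; echo; }
python3 -m creep '[[[0,0.04,-0.04],0,1],[[0,0.04,-0.02],0,1],[[0,0,0],0,1]]'|f
python3 -m creep '[[[0.025,0,-0.05],0,1],[[0,0,0],0,1]]'|f
python3 -m creep '[[[0.025,0,-0.05],0,1],[[0,0,0],0,1]]'|f
python3 -m creep '[[[0.025,0,-0.055],0,1],[[0,0,0],0,1]]'|f
python3 -m creep '[[[0.025,0,-0.055],0,1],[[0,0,0],0,1]]'|f
python3 -m creep '[[[0.02,0,-0.055],0,1],[[0,0,0],0,1]]'|f
python3 -m creep '[[[0.02,0,-0.055],0,1],[[0,0,0],0,1]]'|f
python3 -c "
from vis import *
st()"
```

```text
clock: 6.15 position: [0.5526, 0.0353, 0.1475] contact_force: [2.7, 3.1, -1.6] 
clock: 6.4 position: [0.5518, 0.0357, 0.1486] contact_force: [3.1, 2.7, -3.2] 
clock: 6.65 position: [0.551, 0.036, 0.1498] contact_force: [3.4, 3.1, -3.6] 
clock: 6.9 position: [0.5503, 0.0361, 0.1511] contact_force: [2.6, 3.8, -5.1] 
clock: 7.15 position: [0.5497, 0.0363, 0.1525] contact_force: [2.9, 3.1, -3.6] 
clock: 7.4 position: [0.5492, 0.0364, 0.1538] contact_force: [3.5, 4.2, -4.3] 
clock: 7.65 position: [0.5486, 0.0366, 0.1551] contact_force: [3.8, 4.1, -4.2] 
t 7.65 p [0.5486 0.0366 0.1551] F [ 3.84  4.08 -4.16] M [ 0.8  -0.48 -0.01] open 0.0396 grip 25.9
```

```bash
f(){ grep -E 'clock|pos|contact' | tr '\n' ' '; echo; }
python3 -m creep '[[[0,0.05,-0.055],0,1],[[0,0,0],0,1]]'|f
python3 -m creep '[[[0.005,0.02,-0.055],0,1],[[0,0,0],0,1]]'|f
python3 -m creep '[[[0.01,0,-0.055],0,1],[[0,0,0],0,1]]'|f
python3 -m creep '[[[0.01,0,-0.055],0,1],[[0,0,0],0,1]]'|f
python3 -m creep '[[[0.01,0,-0.055],0,1],[[0,0,0],0,1]]'|f
python3 -m creep '[[[0.01,0,-0.055],0,1],[[0,0,0],0,1]]'|f
python3 -c "
from vis import *
st()"
```

```text
clock: 7.9 position: [0.5482, 0.0367, 0.1564] contact_force: [1.6, 1.5, -6.0] 
clock: 8.15 position: [0.5478, 0.0369, 0.1579] contact_force: [-2.5, -1.0, -5.2] 
clock: 8.4 position: [0.5477, 0.0369, 0.1594] contact_force: [-3.9, -1.6, -6.0] 
clock: 8.65 position: [0.5478, 0.0369, 0.1609] contact_force: [-4.8, -2.8, -5.7] 
clock: 8.9 position: [0.5476, 0.0369, 0.1623] contact_force: [-3.8, -3.4, -7.3] 
clock: 9.15 position: [0.5475, 0.0369, 0.1636] contact_force: [-4.2, -3.4, -7.8] 
t 9.15 p [0.5475 0.0369 0.1636] F [-4.16 -3.39 -7.78] M [-0.74  1.    0.01] open 0.0394 grip 26.2
```

```bash
f(){ grep -E 'clock|pos|contact' | tr '\n' ' '; echo; }
python3 -m creep '[[[0.05,-0.05,-0.03],0,1],[[0,0,0],0,1]]'|f
python3 -m creep '[[[0.02,0,-0.05],0,1],[[0,0,0],0,1]]'|f
python3 -m creep '[[[0.01,0,-0.05],0,1],[[0,0,0],0,1]]'|f
python3 -m creep '[[[0.01,0,-0.04],0,1],[[0,0,0],0,1]]'|f
python3 -m creep '[[[0.01,0,-0.04],0,1],[[0,0,0],0,1]]'|f
python3 -c "
from vis import *
st()"
```

```text
clock: 9.4 position: [0.5473, 0.037, 0.1651] contact_force: [-0.1, -2.5, -7.2] 
clock: 9.65 position: [0.5469, 0.0371, 0.1664] contact_force: [-1.0, -2.7, -7.3] 
clock: 9.9 position: [0.5464, 0.0374, 0.1675] contact_force: [-0.7, -2.8, -6.0] 
clock: 10.15 position: [0.5461, 0.0375, 0.1684] contact_force: [-0.3, -2.9, -6.6] 
clock: 10.4 position: [0.5458, 0.0377, 0.1694] contact_force: [0.4, -2.2, -7.5] 
t 10.4 p [0.5458 0.0377 0.1694] F [ 0.43 -2.19 -7.49] M [-0.41  0.18 -0.07] open 0.039 grip 26.2
```

```bash
f(){ grep -E 'clock|pos|contact' | tr '\n' ' '; echo; }
python3 -m creep '[[[0.005,-0.02,-0.04],0,1],[[0,0,0],0,1]]'|f
python3 -m creep '[[[0.005,-0.02,-0.04],0,1],[[0,0,0],0,1]]'|f
python3 -m creep '[[[0.005,0,-0.04],0,1],[[0,0,0],0,1]]'|f
python3 -m creep '[[[0.005,0,-0.04],0,1],[[0,0,0],0,1]]'|f
python3 -c "
from vis import *
st()"
```

```text
clock: 10.65 position: [0.5457, 0.0376, 0.1705] contact_force: [0.0, -1.1, -7.2] 
clock: 10.9 position: [0.5456, 0.0376, 0.1715] contact_force: [1.2, 1.6, -6.5] 
clock: 11.15 position: [0.5455, 0.0376, 0.1725] contact_force: [2.7, 2.6, -7.1] 
clock: 11.4 position: [0.5454, 0.0375, 0.1735] contact_force: [3.6, 4.4, -8.0] 
t 11.4 p [0.5454 0.0375 0.1735] F [ 3.6   4.41 -7.98] M [ 0.87 -0.34 -0.01] open 0.0393 grip 26.2
```

```bash
f(){ grep -E 'clock|pos|contact' | tr '\n' ' '; echo; }
python3 -m creep '[[[-0.015,0.02,-0.04],0,1],[[0,0,0],0,1]]'|f
python3 -m creep '[[[0,0,-0.04],0,1],[[0,0,0],0,1]]'|f
python3 -m creep '[[[0,0,-0.04],0,1],[[0,0,0],0,1]]'|f
python3 -c "
from vis import *
st()"
```

```text
clock: 11.65 position: [0.5454, 0.0375, 0.1743] contact_force: [2.1, 5.5, -7.1] 
clock: 11.9 position: [0.5454, 0.0375, 0.1753] contact_force: [2.2, 5.0, -7.6] 
clock: 12.15 position: [0.5454, 0.0374, 0.1763] contact_force: [2.0, 4.0, -7.9] 
t 12.15 p [0.5454 0.0374 0.1763] F [ 2.    4.03 -7.88] M [ 1.02 -0.18  0.02] open 0.0393 grip 26.2
```

```bash
f(){ grep -E 'clock|pos|contact' | tr '\n' ' '; echo; }
python3 -m creep '[[[0,0.02,-0.04],0,1],[[0,0,0],0,1]]'|f
python3 -m creep '[[[-0.005,0,-0.04],0,1],[[0,0,0],0,1]]'|f
python3 -m creep '[[[-0.005,0,-0.04],0,1],[[0,0,0],0,1]]'|f
python3 -m creep '[[[-0.005,0,-0.04],0,1],[[0,0,0],0,1]]'|f
python3 -c "
from vis import *
st()"
```

```text
clock: 12.4 position: [0.5454, 0.0375, 0.1773] contact_force: [1.6, 2.6, -8.0] 
clock: 12.65 position: [0.5454, 0.0375, 0.1781] contact_force: [2.1, 4.7, -9.1] 
clock: 12.9 position: [0.5454, 0.0374, 0.179] contact_force: [0.6, 4.6, -10.3] 
clock: 13.15 position: [0.5455, 0.0374, 0.1799] contact_force: [0.2, 4.1, -12.4] 
t 13.15 p [0.5455 0.0374 0.1799] F [  0.21   4.09 -12.42] M [ 0.91 -0.18 -0.02] open 0.0392 grip 26.8
```

```bash
f(){ grep -E 'clock|pos|contact' | tr '\n' ' '; echo; }
python3 -m creep '[[[0,0,-0.02],0,1],[[0,0,0],0,1]]'|f
python3 -m creep '[[[0,0,0],0,1],[[0,0,0],0,1]]'|f
python3 -c "
from vis import *
st();capture('top');st();capture('top');st()"
```

```text
clock: 13.4 position: [0.5455, 0.0374, 0.1805] contact_force: [1.8, 4.2, -12.9] 
clock: 13.65 position: [0.5456, 0.0374, 0.1806] contact_force: [1.9, 3.9, -13.9] 
t 13.65 p [0.5456 0.0374 0.1806] F [  1.89   3.88 -13.93] M [ 0.89 -0.01  0.06] open 0.0392 grip 26.9
t 13.7 p [0.5456 0.0374 0.1806] F [  0.56   4.17 -14.1 ] M [ 0.87 -0.08  0.02] open 0.0395 grip 26.9
t 13.75 p [0.5456 0.0374 0.1806] F [  0.51   4.29 -14.32] M [ 0.91 -0.05  0.02] open 0.0393 grip 26.9
```

The lifting force sat at about 4.5 N, then about 7 N once the pawl was picked up, and now climbs steeply to 14 N. That is the end stop. I'll ease off slightly and start drawing the door gently.

```bash
f(){ grep -E 'clock|pos|contact' | tr '\n' ' '; echo; }
python3 -m creep '[[[0,0.02,0.03],0,1],[[0,0,0.02],0,1],[[0,0,0],0,1]]'|f
python3 -m creep '[[[0.04,0.018,0],0.06,1],[[0.04,0.018,0],0.06,1]]'|f
python3 -m creep '[[[0.04,0.018,0],0.06,1],[[0,0,0],0,1]]'|f
python3 -c "
from vis import *
st()"
```

```text
clock: 14.12 position: [0.546, 0.0373, 0.1799] contact_force: [-0.4, 1.8, -11.0] 
clock: 14.38 position: [0.5445, 0.0385, 0.1798] contact_force: [0.4, 0.4, -9.8] 
clock: 14.62 position: [0.5433, 0.0393, 0.1797] contact_force: [-0.2, -0.8, -8.8] 
t 14.62 p [0.5433 0.0393 0.1797] F [-0.17 -0.77 -8.83] M [-0.15  0.15  0.1 ] open 0.0394 grip 27.4
```

```bash
f(){ grep -E 'clock|pos|contact' | tr '\n' ' '; echo; }
python3 -m creep '[[[0.04,0.018,0],0.06,1],[[0.04,0.018,0],0.06,1]]'|f
python3 -m creep '[[[0.04,0.018,0],0.06,1],[[0.04,0.018,0],0.06,1]]'|f
python3 -c "
from vis import *
st()"
```

```text
clock: 14.88 position: [0.5416, 0.0406, 0.1796] contact_force: [-0.5, -0.4, -8.3] 
clock: 15.12 position: [0.5398, 0.042, 0.1796] contact_force: [-0.9, -2.5, -8.1] 
t 15.12 p [0.5398 0.042  0.1796] F [-0.87 -2.5  -8.15] M [-0.59  0.22  0.1 ] open 0.0393 grip 27.5
```

```bash
f(){ grep -E 'clock|pos|contact' | tr '\n' ' '; echo; }
python3 -m creep '[[[0.085,0.02,0],0.125,1],[[0.085,0.03,0],0.125,1],[[0.085,0.036,0],0.125,1],[[0.085,0.036,0],0.125,1]]'|f
python3 -m creep '[[[0.085,0.036,0],0.125,1],[[0.085,0.036,0],0.125,1],[[0.085,0.036,0],0.125,1],[[0.085,0.036,0],0.125,1]]'|f
python3 -c "
from vis import *
st()"
```

```text
clock: 15.62 position: [0.5325, 0.0479, 0.1796] contact_force: [-1.0, -3.5, -8.0] 
clock: 16.12 position: [0.5256, 0.0542, 0.1795] contact_force: [-0.4, -2.2, -8.7] 
t 16.12 p [0.5256 0.0542 0.1795] F [-0.44 -2.23 -8.67] M [-0.47  0.27  0.13] open 0.0391 grip 27.5
```

```bash
f(){ grep -E 'clock|pos|contact|rot' | tr '\n' ' '; echo; }
python3 -m creep '[[[0.12,0.04,0],0.18,1],[[0.17,0.07,0],0.25,1],[[0.17,0.07,0],0.25,1],[[0.17,0.07,0],0.25,1],[[0.17,0.07,0],0.25,1],[[0.17,0.073,0],0.25,1]]'|f
python3 -m creep '[[[0.17,0.073,0],0.25,1],[[0.17,0.073,0],0.25,1],[[0.17,0.073,0],0.25,1],[[0.17,0.073,0],0.25,1],[[0.17,0.073,0],0.25,1],[[0.17,0.073,0],0.25,1]]'|f
python3 -c "
from vis import *
s=st();v=s['position'][:2]-[.6468,.182];print(np.hypot(*v),s['ee_rot'].T@s['contact_force'],s['joint_positions'].round(1))"
```

```text
clock: 16.88 position: [0.5078, 0.0738, 0.1796] ee_rot: [[-0.869, 0.495, 0.0], [0.495, 0.869, 0.001], [-0.0, 0.001, -1.0]] contact_force: [0.7, -0.4, -8.7] 
clock: 17.62 position: [0.4926, 0.0968, 0.1796] ee_rot: [[-0.781, 0.625, 0.0], [0.625, 0.781, 0.0], [-0.0, 0.001, -1.0]] contact_force: [0.7, 1.3, -8.7] 
t 17.62 p [0.4926 0.0968 0.1796] F [ 0.67  1.34 -8.67] M [ 0.38 -0.04  0.51] open 0.039 grip 27.4
0.17616880660074152 [0.31750132 1.45559398 8.66965271] [-44.9  12.1  33.1 112.2  -7.8  57.8  43.2]
```

```bash
f(){ grep -E 'clock|pos|contact' | tr '\n' ' '; echo; }
python3 -m creep '[[[0.17,0.073,0],0.25,1],[[0.17,0.073,0],0.25,1],[[0.17,0.073,0],0.25,1],[[0.17,0.073,0],0.25,1],[[0.17,0.073,0],0.25,1],[[0.17,0.073,0],0.25,1],[[0.17,0.073,0],0.25,1],[[0.17,0.073,0],0.25,1],[[0.17,0.073,0],0.25,1],[[0.17,0.073,0],0.25,1],[[0.17,0.073,0],0.25,1],[[0.17,0.073,0],0.25,1]]'|f
python3 -c "
from vis import *
s=st();v=s['position'][:2]-[.6468,.182];R=s['ee_rot'];print(np.hypot(*v),-125.0-np.degrees(np.arctan2(v[1],v[0])),90-12.4-np.degrees(np.arctan2(R[1,1],R[0,1])),R.T@s['contact_force'],s['joint_positions'].round(1))"
```

```text
clock: 19.12 position: [0.4737, 0.1485, 0.1796] contact_force: [0.9, 2.4, -9.2] 
t 19.12 p [0.4737 0.1485 0.1796] F [ 0.89  2.39 -9.2 ] M [ 0.7  -0.14  0.75] open 0.0391 grip 27.5
0.17633756792334992 44.06234484453472 44.26412894116769 [1.50679712 2.06051021 9.20154406] [-52.1  11.6  33.9 112.9  -7.6  57.7  18.7]
```

```bash
f(){ grep -E 'clock|pos|contact' | tr '\n' ' '; echo; }
python3 -m creep '[[[0.17,0.078,0],0.25,1],[[0.17,0.078,0],0.25,1],[[0.17,0.073,0],0.25,1],[[0.17,0.073,0],0.25,1],[[0.17,0.073,0],0.25,1],[[0.17,0.073,0],0.25,1],[[0.17,0.073,0],0.25,1],[[0.17,0.073,0],0.25,1],[[0.17,0.073,0],0.25,1],[[0.17,0.073,0],0.25,1],[[0.17,0.073,0],0.25,1],[[0.17,0.073,0],0.25,1]]'|f
python3 -m creep '[[[0.17,0.078,0],0.25,1],[[0.17,0.073,0],0.25,1],[[0.17,0.073,0],0.25,1],[[0.17,0.073,0],0.25,1],[[0.17,0.073,0],0.25,1],[[0.17,0.073,0],0.25,1],[[0.17,0.073,0],0.25,1],[[0.17,0.073,0],0.25,1]]'|f
python3 -c "
from vis import *
s=st();v=s['position'][:2]-[.6468,.182];R=s['ee_rot'];print(np.hypot(*v),-125.0-np.degrees(np.arctan2(v[1],v[0])),90-12.4-np.degrees(np.arctan2(R[1,1],R[0,1])),R.T@s['contact_force'],s['joint_positions'].round(1))"
```

```text
clock: 20.62 position: [0.4715, 0.204, 0.1794] contact_force: [-3.9, 3.8, -7.2] 
clock: 21.62 position: [0.4798, 0.2406, 0.1794] contact_force: [-5.2, 5.1, -7.2] 
t 21.62 p [0.4798 0.2406 0.1794] F [-5.2   5.12 -7.23] M [0.82 0.94 0.63] open 0.0392 grip 27.6
0.17703198438365414 -285.6639976230471 74.26194057556621 [ 5.40426136 -4.87946007  7.24414516] [-61.   16.7  35.9 107.8 -11.4  59.1 -17. ]
```

```bash
f(){ grep -E 'clock|pos|contact' | tr '\n' ' '; echo; }
python3 -m creep '[[[0.17,0.06,0],0.25,1],[[0.17,0.06,0],0.25,1],[[0.17,0.07,0],0.25,1],[[0.17,0.07,0],0.25,1],[[0.17,0.07,0],0.25,1],[[0.17,0.07,0],0.25,1],[[0.17,0.07,0],0.25,1],[[0.17,0.07,0],0.25,1],[[0.17,0.07,0],0.25,1],[[0.17,0.07,0],0.25,1],[[0.08,0.035,0],0.12,1],[[0,0,0],0,1]]'|f
python3 -c "
from vis import *
s=st();v=s['position'][:2]-[.6468,.182];R=s['ee_rot'];print(np.hypot(*v),235.0-np.degrees(np.arctan2(v[1],v[0])),90-12.4-np.degrees(np.arctan2(R[1,1],R[0,1])),R.T@s['contact_force'],s['joint_positions'].round(1))
c=capture('scene');cv2.imwrite('pics/s3.png',cv2.convertScaleAbs(cv2.resize(c['pixels'][90:260,120:330],None,fx=3,fy=3,interpolation=2)[:,:,::-1],alpha=1.4))"
```

```text
clock: 23.12 position: [0.5016, 0.2845, 0.1797] contact_force: [-1.9, 5.2, -8.9] 
t 23.12 p [0.5016 0.2845 0.1797] F [-1.89  5.19 -8.88] M [1.14 0.45 0.6 ] open 0.0396 grip 27.5
0.1777411281747299 90.1991829841418 89.92045774768951 [ 4.64745067 -2.96255569  8.88467855] [-63.4  21.5  37.8 102.7 -15.   60.8 -32.5]
```

View pics/s3.png

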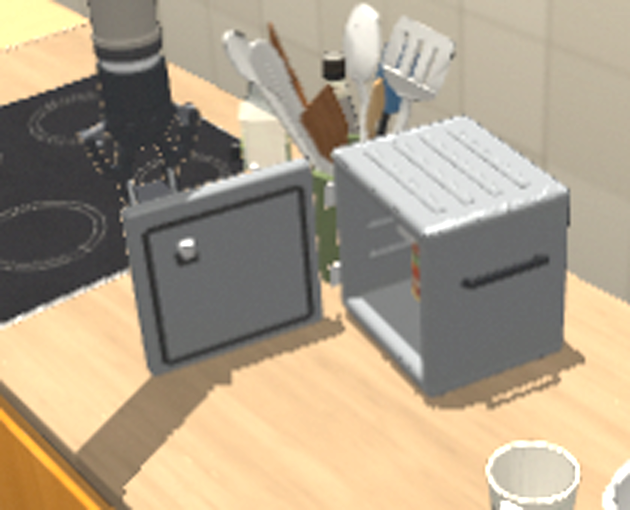

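The door stands open at about 90°, with its inner face at about (220,270) in the crop and the gripper still holding the paddle behind it. I'll relieve the strain, release gently and rise straight up.

```bash
f(){ grep -E 'clock|pos|contact|open' | tr '\n' ' '; echo; }
python3 -m creep '[[[0.02,-0.02,0.05],0,1],[[0,0,0.05],0,1],[[0,0,0],0,1]]'|f
python3 -m creep '[[[0,0,0],0,0.2],[[0,0,0],0,0],[[0,0,0],0,-0.2],[[0,0,0],0,-0.5],[[0,0,0],0,-0.8],[[0,0,0],0,-0.8],[[0,0,0],0,-0.8]]'|f
python3 -m creep '[[[0,0,-0.3],0,-0.8],[[0,0,-0.6],0,-0.8],[[0,0,-0.8],0,-0.8],[[0,0,-0.8],0,-0.8],[[0,0,-0.8],0,-0.8],[[0,0,-0.8],0,-0.8],[[0,0,-0.8],0,-0.8],[[0,0,-0.4],0,-0.8],[[0,0,0],0,-0.8]]'|f
python3 -c "
from vis import *
st()
a=np.hstack([cv2.resize(capture(n)['pixels'],(400,300),interpolation=3) for n in('scene','top')])
cv2.imwrite('pics/s4.png',cv2.convertScaleAbs(a[:,:,::-1],alpha=1.3))"
```

```text
clock: 23.55 position: [0.5015, 0.2845, 0.1782] contact_force: [-2.8, 5.7, -1.5] opening: 0.0395 
clock: 24.42 position: [0.5008, 0.2832, 0.177] contact_force: [-0.2, -0.0, 0.1] opening: 0.0767 
clock: 25.55 position: [0.5012, 0.2833, 0.3106] contact_force: [-0.1, 0.4, 0.1] opening: 0.077 
t 25.55 p [0.5012 0.2833 0.3106] F [-0.09  0.44  0.13] M [ 0.01 -0.02 -0.02] open 0.077 grip 0.0
```

View pics/s4.png

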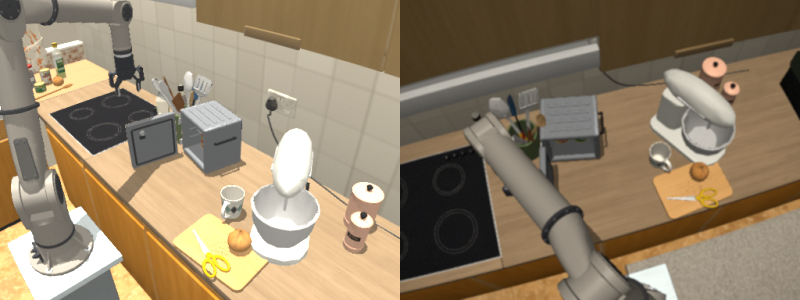

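The door stands open at about (150,140) in the scene half, the gripper is clear above it with no contact force, and the mug and onion haven't moved. The mill is hidden behind the arm, but the gripper stayed well clear of it.

```bash
python3 -c "
from rig import arm
print(arm.sign_off())"
```

```text
the job is handed in; nothing more can be done
None
```

I lifted the paddle to its end stop (about 14 N at the grip), drew the door off its latch without resistance, swung it to about 90° and left it standing open, handed in at about 25.6 s; the mug and onion are unmoved, and the mill was hidden in the last pictures but the gripper was planned to stay about 10 cm clear of it.

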